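# Trip-test the breaker, reset it, and present the bracket to the proximity sensor

### The job

Prove the guard-sensor circuit on the plywood test board: press the blue test button so that the black breaker lever drops, then push the lever back up until it stays up by itself, so that the sensor is live again. Then lift the steel clamp bracket over the rip fence without bumping it and hold it level over the blue face of the sensor, centred on it and in line with it lengthwise, with about 8 mm of air between; never touch the sensor, and leave the other tools and hardware alone. Finish like that, still holding the bracket there in the gripper, so that I can read the meter.

Things in the scene. Friction and masses are not known exactly. Their poses are not given: they have to be found in the camera images.
- clamp_bracket: Bright steel clamp bracket: flat foot 96 mm long under a round bow, 60 mm high, 0.13 to 0.27 kg, standing loose on its foot right of the rip fence. Origin: centre of the foot's underside; y along the foot's length, z up. For contact a solid block 26 mm thick (x), 96 long (y), 60 high: grip it from above across the 26 mm at mid-length, some 45 mm above the foot.
- sensor: Flat proximity sensor to hover over: black block 92 x 30 x 20 mm with a blue active face (62 x 26 mm) on top, clipped firmly to the rail on the board, anywhere along 60 mm of it. Origin: centre of the blue face, 45.5 mm above the bench; x along the sensor's length toward the wiring duct at the board's back, z up. Not to be touched.
- test_board: Plywood board 190 x 300 x 12 mm fixed on the bench left of the rip fence. Origin: centre of its underside; x to its back edge, y to its left. A grey wiring duct (top 42 mm above the bench) lines its back. On its left half stands the trip unit, a grey housing 105 mm wide (y), 135 mm deep, 40 mm high above the bench in front and 104 mm at the back, its top sloping toward the robot.
- breaker_face (a point): Centre of the white breaker face (62 mm up the slope x 82 mm wide, 7 mm proud of it) on the trip unit. Axes: x up the slope (28 degrees, 0.49 rad, from level, toward the board's back), y to the left, z out of the face. The blue button is on its right half, the black lever on its left, 40 mm apart.
- test_button (a joint): Travel of the blue test button, m: 0 out, 0.006 fully in. It moves straight into the face (-z of breaker_face) against a spring, 0.9 N at first and 1.8 N fully in; the lever is let go about half-way in. A flat closed fingertip coming straight down works it too. The button dips by itself while the lever is lifted past its catch.
- button_top (a point): Centre of the blue button's top, 16 mm in diameter, standing 8 mm out of the white face when out.
- trip_lever (a joint): Angle of the black lever, rad: 0.18 up and caught (on, pointing straight up); 0.95 fallen (leaning 47 degrees from upright to the front). It turns about breaker_face's y axis; its axis is 18 mm left of that point and 1 mm out of the face. A light spring pulls it down: push its front side back as far as it goes, to the stop at 0 (2 to 5 N); a catch takes it below 0.15.
- lever_tip (a point): Middle of the black lever's end, 32 mm from its axis; the lever is a smooth flat paddle 22 mm wide (along breaker_face's y) and 8 mm thick with a white band near the tip.
- fence_top (a point): A point on the middle of the steel rip fence's top, 44 mm above the bench, at x = 0.55. The fence is a straight fixed rail 30 mm wide that lies from the front of the bench to the back (along world x within 2 degrees), between the bracket and the board.
- spanner_10: Bystander, to be left alone: combination spanner, 143 mm long, lying beside the fence near the front edge. Origin: centre of its underside.
- hex_bolt_a: Bystander, to be left alone: hex bolt, 56 mm long, lying right of the grey tin. Origin: centre of its underside.
- hex_bolt_c: Bystander, to be left alone: hex bolt, 46 mm long, lying right of the grey tin. Origin: centre of its underside.
- wing_nut_a: Bystander, to be left alone: wing nut, 40 mm wide, near the front edge. Origin: centre of its underside.
- star_knob_a: Bystander, to be left alone: black star knob, 36 mm wide and 40 mm high, standing on its head at the far left. Origin: centre of its underside.
- carpenter_pencil: Bystander, to be left alone: flat red pencil, 178 mm long, at the far left. Origin: centre of its underside.
Not all that is in view belongs to the job. Of the things that look like the clamp_bracket, the smaller one is meant.

How it is judged:
By the outcome, as a careful person would: the job done as asked, in the order asked, and still so for the second after the job is handed in, while the arm keeps its last pose, push and grip.
It also fails if it takes over 66 s, if anything falls off the work surface, if the arm or the gripper's body presses on something with over 40 N, if the wrist force passes 120 N, or if a joint passes its speed limit or range.

### The arm

A 6-joint arm with a two-finger parallel gripper is mounted at the origin on a cart in front of the work surface, level with it; the furniture and walls round the work are solid. World frame = base frame: x ahead of the robot, y to its left, z up, the work surface at z = 0. Lengths are in m, angles in degrees, forces in N, time in s.
With the tool pointing down it reaches from about 0.35 to 0.875 m from the base axis. Payload 4.2 kg.
Tool frame: the origin (TCP) lies midway between the tips of the shut fingers; the grasp point (between the pads) lies 19 mm behind it; y points along the fingers, z is the direction in which the jaws open and shut, and the axes are right-handed (so a half turn about y gives the same grasp; the last joint's range is limited). The gripper opens to 87 mm and grips with 3 to 60 N. Pads are 19 mm wide; open, the fingers measure 117 mm over their backs; the gripper's body (75 mm by 190 mm) begins 51 mm behind the grasp point.
Start: joints at [-53.136, 22.042, 0.453, 0, -68.411, -14.817], TCP at [0.235, -0.579, 0.223] pointing down, gripper open.
Joint ranges: [-179.83, 179.83], [-69.29, 118.12], [-61.27, 80.66], [-181.25, 117.63], [-171.15, -9.14], [-177.46, 177.46]. Speed limits (degrees/s): [159.86, 159.86, 180, 180, 180, 180].

### API

Orientations are given as [roll, pitch, yaw] about the fixed x, y, z axes, in that order (R = Rz(yaw) Ry(pitch) Rx(roll)).
In Python, from workcell import env gives the robot as it stands. The module is installed in compiled form; this text tells all that it offers. Calls block until the motion is done:
- env.goto(position, orientation): joint-space move of the TCP to a pose.
- env.move_straight(position, rotation=None, rate=0.15, force_limit=None): straight line of the TCP; rotation=None keeps the orientation; rate is the mean speed in m/s. With force_limit (N) it stops when the force on the tool has changed by that much, and returns True; else False.
- env.set_joints(angles): joint-space move.
- env.gripper_to(opening, grasp_force=None): opening from 0.0 (shut) to 1.0 (fully open); grasp_force is the grip in N (None keeps the last); returns when the fingers have stopped.
- env.dwell(seconds).
- env.inverse_kinematics(position, orientation): joint angles nearest the present ones, or None.
- env.read_state(): the state.
- env.grab_frame(name): name is "scene" or "top"; returns a dict with "image" (400x640x3 uint8, blue, green, red), "fx", "fy", "cx", "cy" (pixels), "D" ([k1, k2, p1, p2, k3] as OpenCV has them; the pictures are not rectified), "position" and "orientation" of the camera in the world. Camera axes: x right, y up, looking along -z (the intrinsics and any distortion apply to the point x, -y, -z); pixel columns grow to the right and rows downward; lengths in m; the calibration is good to about 2 mm. A picture is of the moment at which its call begins. There is no depth.
A pose or a line that the arm cannot do raises env.Unreachable and nothing moves.
- env.close_job(): hands the job in, once; it reports no verdict.
Trained networks look in a picture, given as the dict that the camera call returned (one of the last four; its "shot" number tells which), for a name from the list of things; names that differ only in an ending like _2 or _b are one class to them, and where a whole thing is asked for, a point or a joint stands for the part that bears it (a point fixed in the world has none). Each returns a list of dicts, best first, with "score" (0 to 1); they miss things now and then, are a little off and sometimes report something else, mostly with a low value. They report only what shows in the picture. A call takes as long as a camera call. They do not tell look-alikes from the thing itself.
- env.search_frame(picture, thing): "xyz" ([x, y, z] in m, in world coordinates, good to about 4 mm: the middle of the surface that is visible of it).
- env.trace(picture, thing): "mask" (400x640 bool, what is visible of it).
The state is a dict: "clock": time; "joint_positions": joint angles; "qvel": joint speeds; "joint_torque": joint torques, N m; "position": TCP position; "tool_rot": TCP orientation; "force": force on the tool from outside, world axes, zero at the start; "wrist_torque": the same for the moment, N m; "opening": opening from 0.0 (shut) to 1.0 (fully open).
Only numpy, scipy, OpenCV 4.12 (cv2) and the standard library are available. Lean on these libraries where they do the work, as an engineer would, in place of code of your own. Each camera call takes 0.05 s, during which the arm holds its last target. There are 200 camera calls.

## Working session

There is one attempt and no reset: what is moved stays moved. The work goes in short steps, each a Python script; the robot and the scene stay as the last script left them, time stands still between calls to the robot, and variables do not carry over. Pictures are saved under pics/ and viewed, about 8 in all and at most 12, crops included, and the job is handed in when it is done.

```bash
mkdir -p pics; cat > h.py <<'E'
import numpy as np, cv2
from scipy.spatial.transform import Rotation as R
from workcell import env
def cam(p):
    o=np.array(p["orientation"],float)
    Rm=o if o.shape==(3,3) else R.from_euler('xyz',o,degrees=True).as_matrix()
    K=np.array([[p["fx"],0,p["cx"]],[0,p["fy"],p["cy"]],[0,0,1.]])
    return Rm,np.array(p["position"],float),K,np.array(p["D"],float)
def proj(p,X):
    Rm,t,K,D=cam(p); c=(np.atleast_2d(X)-t)@Rm; c=c*[1,-1,-1]
    return cv2.projectPoints(c.reshape(-1,1,3),np.zeros(3),np.zeros(3),K,D)[0].reshape(-1,2)
def back(p,uv,z):
    Rm,t,K,D=cam(p); n=cv2.undistortPoints(np.array(uv,float).reshape(-1,1,2),K,D).reshape(-1,2)
    d=np.c_[n[:,0],-n[:,1],-np.ones(len(n))]@Rm.T
    return t+d*((z-t[2])/d[:,2])[:,None]
E
python3 - <<'E'
from h import *
np.set_printoptions(precision=4,suppress=True)
s=env.read_state();print(s)
for n in("scene","top"):
    p=env.grab_frame(n);cv2.imwrite(f"pics/{n}0.png",p["image"]);print(n,{k:v for k,v in p.items() if k!="image"})
    for th in["clamp_bracket","sensor","test_board","breaker_face","button_top","lever_tip","fence_top","spanner_10"]:
        try:print(th,[(np.round(d["xyz"],4).tolist(),round(d["score"],2)) for d in env.search_frame(p,th)[:3]])
        except Exception as e:print(th,e)
E
```

```text
{'clock': 0.0, 'joint_positions': array([-53.1376,  22.0904,   0.3794,  -0.0277, -68.4111, -14.8184]), 'qvel': array([-0.0441, -0.0837, -0.0908, -0.0004,  0.0188, -0.0536]), 'joint_torque': array([ -0.0003, -39.0667,  18.7403,   4.22  ,   0.011 ,  -0.0002]), 'position': array([ 0.2344, -0.5787,  0.2215]), 'tool_rot': array([-89.8754,   0.0063,  22.0338]), 'force': array([0.7921, 0.3834, 0.3976]), 'wrist_torque': array([-0.0125, -0.0042,  0.0493]), 'opening': 0.9993519527802683}
scene {'fx': 451.94216219854485, 'fy': 451.94216219854485, 'cx': 323.32142212200074, 'cy': 195.4240931676592, 'D': array([-0.0094,  0.    ,  0.    ,  0.    ,  0.    ]), 'position': array([-0.2156, -1.1691,  0.6811]), 'orientation': array([ 65.2867,   0.8998, -34.3128]), 'shot': 1}
clamp_bracket [([0.6023, -0.5649, 0.0271], 0.86), ([0.6136, -0.3608, 0.0209], 0.76)]
sensor []
test_board [([0.5101, 0.0956, 0.092], 0.17)]
breaker_face [([0.4812, 0.0428, 0.0267], 0.83)]
button_top [([0.484, 0.045, 0.0261], 0.18)]
lever_tip [([0.5123, 0.0955, 0.0891], 0.51)]
fence_top it knows: breaker_face, button_top, carpenter_pe
[... 246 characters left out ...]
7606, 'cx': 320.15195560489497, 'cy': 200.04619940995116, 'D': array([-0.0694,  0.    ,  0.    ,  0.    ,  0.    ]), 'position': array([ 0.3301, -0.0911,  1.4971]), 'orientation': array([  7.447 ,  -0.4595, -91.3521]), 'shot': 2}
clamp_bracket [([0.6116, -0.3466, 0.0421], 0.72), ([0.5988, -0.5484, 0.0532], 0.61)]
sensor [([0.4983, -0.0814, 0.0459], 0.54)]
test_board [([0.5179, -0.0009, 0.0224], 0.83)]
breaker_face [([0.5185, 0.0041, 0.0259], 0.78)]
button_top []
lever_tip []
fence_top it knows: breaker_face, button_top, carpenter_pencil, clamp_bracket, hex_bolt, lever_tip, sensor, spanner, star_knob, test_board, test_button, trip_lever, wing_nut
spanner_10 [([0.4383, -0.2828, 0.0077], 0.54)]
```

```bash
python3 - <<'E'
import cv2
a=cv2.imread("pics/top0.png")
# board region and all: upscale
cv2.imwrite("pics/top0c.png",cv2.resize(a[60:240,180:640],None,fx=1.7,fy=1.7,interpolation=cv2.INTER_CUBIC))
E
```

```text
(no output)
```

View pics/scene0.png

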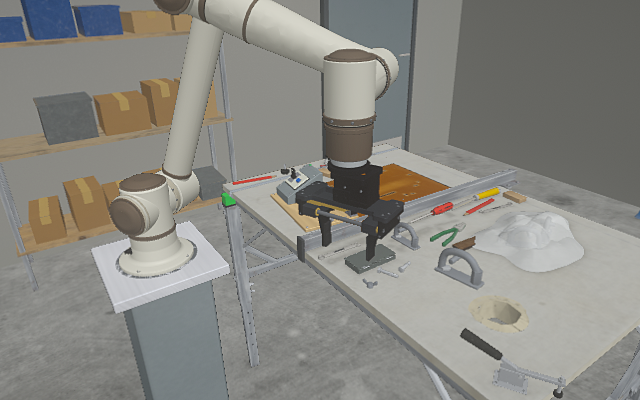

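View pics/top0.png

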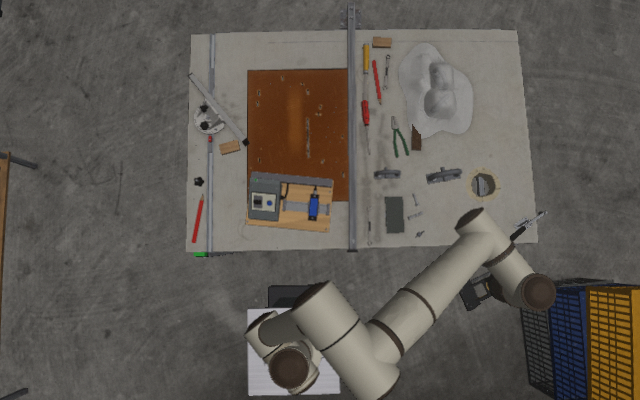

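The scene view shows the arm, with the board partly hidden. In the top view the board is at about (290,203), the blue sensor face at (313,206), the trip unit at (264,198), the fence at column 351, and the small bracket at (387,173). The larger look-alike is at (444,175).

```bash
python3 - <<'E'
from h import *
np.set_printoptions(precision=4,suppress=True)
p=env.grab_frame("top");a=p["image"]
cv2.imwrite("pics/c1.png",cv2.resize(a[160:240,240:405],None,fx=4.8,fy=4.8,interpolation=cv2.INTER_CUBIC))
hsv=cv2.cvtColor(a,cv2.COLOR_BGR2HSV)
m=((hsv[...,0]>105)&(hsv[...,0]<130)&(hsv[...,1]>120)).astype(np.uint8); m[:,:240]=0;m[:,340:]=0;m[:160]=0;m[240:]=0
n,l,st,c=cv2.connectedComponentsWithStats(m)
for i in range(1,n):
    if st[i,4]>3:
        pts=np.argwhere(l==i)[:,::-1]
        q=back(p,pts,0.0455)
        print(st[i],c[i],q.mean(0),cv2.minAreaRect(np.float32(q[:,:2]*1000)))
for th in["clamp_bracket","breaker_face","test_board"]:
    for d in env.trace(p,th)[:2]:
        pts=np.argwhere(d["mask"])[:,::-1]
        q=back(p,pts,0.03);print(th,d["score"],len(pts),pts.mean(0),q.mean(0),cv2.minAreaRect(np.float32(q[:,:2]*1000)))
E
```

```text
[309 198   9  19 141] [313.0922 206.7305] [ 0.4965 -0.082   0.0455] ((496.7316589355469, -81.85224914550781), (26.838197708129883, 64.04489135742188), 81.62430572509766)
[267 201   5   4  13] [268.9231 202.6923] [0.5142 0.0721 0.0455] ((514.0242309570312, 72.67779541015625), (12.522868156433105, 9.86142349243164), 43.96549987792969)
clamp_bracket 0.76 322 [443.5435 175.5683] [ 0.6003 -0.5531  0.03  ] ((605.0917358398438, -551.7919921875), (46.18824005126953, 128.60116577148438), 8.633856773376465)
clamp_bracket 0.72 242 [386.4669 173.8512] [ 0.6107 -0.3468  0.03  ] ((614.6868286132812, -348.24835205078125), (42.76043701171875, 95.18120574951172), 4.037106513977051)
breaker_face 0.74 4489 [289.4562 201.7743] [0.5181 0.0013 0.03  ] ((517.7756958007812, 1.6707916259765625), (302.408203125, 193.64120483398438), 82.8050537109375)
test_board 0.79 4434 [289.6464 201.6513] [0.5185 0.0006 0.03  ] ((518.8885498046875, 2.5002593994140625), (299.4158020019531, 191.23837280273438), 82.89190673828125)
```

View pics/c1.png

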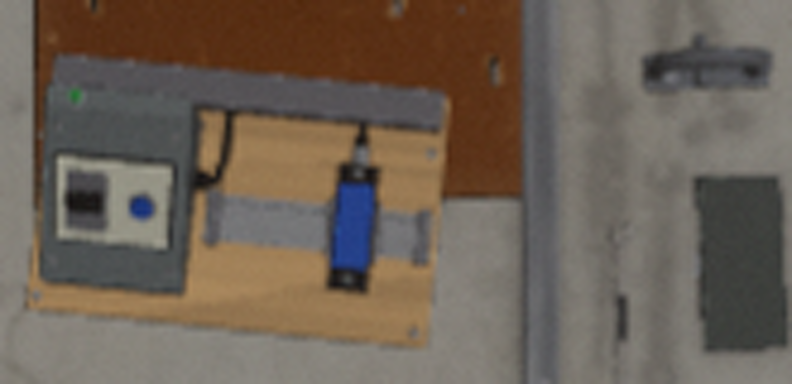

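The crop shows the trip unit's white face at (113,203), the lever at (85,200), the button at (142,207), the sensor at (353,227) and the bracket at (707,68). The board and sensor are yawed about −7.5°. Next I triangulate the button and the face corners with the scene camera.

```bash
python3 - <<'E'
from h import *
p=env.grab_frame("scene");a=p["image"]
cv2.imwrite("pics/c2.png",cv2.resize(a[155:235,260:360],None,fx=7,fy=7,interpolation=cv2.INTER_CUBIC))
hsv=cv2.cvtColor(a,cv2.COLOR_BGR2HSV)
m=((hsv[...,0]>105)&(hsv[...,0]<130)&(hsv[...,1]>120)).astype(np.uint8); m[:155]=0;m[235:]=0;m[:,:260]=0;m[:,350:]=0
n,l,st,c=cv2.connectedComponentsWithStats(m)
t=env.grab_frame("top")
for i in range(1,n):
    if st[i,4]>3: print(st[i],c[i])
    if st[i,4]>5:
        f=lambda z:np.linalg.norm(back(p,[c[i]],z)-back(t,[[268.92,202.69]],z))
        zs=np.arange(.03,.13,.001);k=min(zs,key=f);print(k,f(k),back(p,[c[i]],k),back(t,[[268.92,202.69]],k))
E
```

```text
[296 178   4   4  10] [297.7 179.7]
0.08400000000000005 0.0015132713290409144 [[0.5098834  0.06633958 0.084     ]] [[0.50932887 0.06774759 0.084     ]]
```

View pics/c2.png

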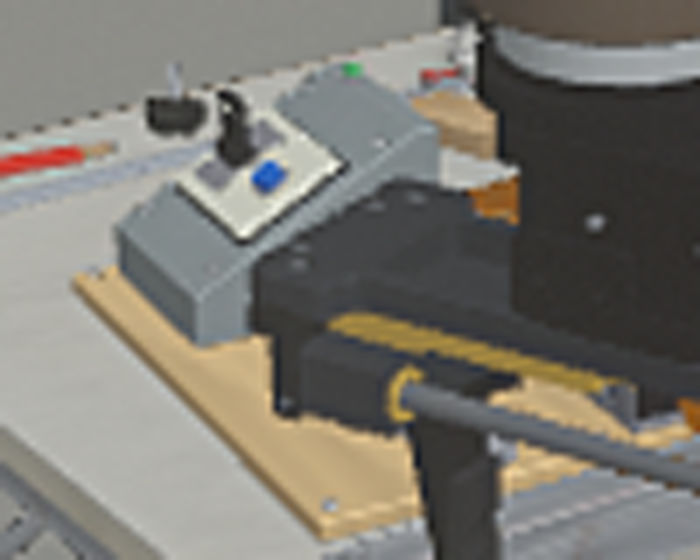

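The scene crop shows the button at (268,177), the upright lever at (235,125) and the trip unit in front. The button triangulates to (0.509, 0.067, 0.085), residual 1.5 mm, which agrees with the housing heights. Now I move there and press.

```bash
python3 - <<'E'
from h import *
np.set_printoptions(precision=4,suppress=True)
p=env.grab_frame("scene");t=env.grab_frame("top")
ax=np.array([.5175,.1062,.080]);tip=ax+[0,0,.032]
print(proj(p,[ax,tip]),proj(t,[ax,tip]),"seen tip ~(293,169) ; top ~(257.7,201.7)")
Y=-7.5;bx=np.array([np.cos(np.radians(Y)),np.sin(np.radians(Y)),0])
q=np.array([.509,.067,0])-.002*bx
env.gripper_to(0.0,20)
env.goto([q[0],q[1],.17],[-90,0,Y])
print(env.read_state()["joint_positions"],env.read_state()["clock"])
env.move_straight([q[0],q[1],.105],rate=.1)
s=env.read_state();print(s["position"],s["force"])
p=env.grab_frame("scene");cv2.imwrite("pics/c3.png",cv2.resize(p["image"][140:230,240:350],None,fx=6,fy=6,interpolation=cv2.INTER_CUBIC))
for z in (.094,.092,.090,.088,.086,.084,.082,.080):
    r=env.move_straight([q[0],q[1],z],rate=.02,force_limit=8)
    s=env.read_state();print(z,r,s["position"][2],s["force"],s["clock"])
    if r:break
p=env.grab_frame("scene");c=cv2.resize(p["image"][140:230,240:350],None,fx=6,fy=6,interpolation=cv2.INTER_CUBIC)
c0=cv2.imread("pics/c3.png");cv2.imwrite("pics/c3.png",np.hstack([c0,c])[:, :1320]); d=cv2.imread("pics/c3.png");cv2.imwrite("pics/c3.png",cv2.resize(d,(800,327)))
env.move_straight([q[0],q[1],.13],rate=.1)
E
```

```text
[[293.6795 176.7173]
 [293.2831 168.1971]] [[257.7921 200.7124]
 [256.4553 199.4859]] seen tip ~(293,169) ; top ~(257.7,201.7)
[  25.706    13.743   -19.7642    0.0026  -56.4903 -123.2576] 5.2167
[0.5075 0.0673 0.1055] [ 0.0577 -0.0176  0.5938]
0.094 False 0.09398066608244796 [ 0.0069 -0.2071  0.0391] 6.7667
0.092 False 0.09191274720704021 [0.1393 1.2846 0.2994] 7.0167
0.09 False 0.0898765056482881 [-0.4682  0.486   0.1787] 7.2667
0.088 False 0.08822905726425975 [0.5699 0.2387 1.1867] 7.5167
0.086 False 0.08562317837638098 [ 0.6462  0.3482 -0.873 ] 7.7667
0.084 False 0.08391721421559492 [-1.1291  0.961   2.6146] 8.0167
0.082 False 0.08261289707499174 [-1.0115 -0.2443  4.4074] 8.2667
0.08 False 0.08203070930695017 [-3.8526 -0.8627 12.3278] 8.5167
```

View pics/c3.png

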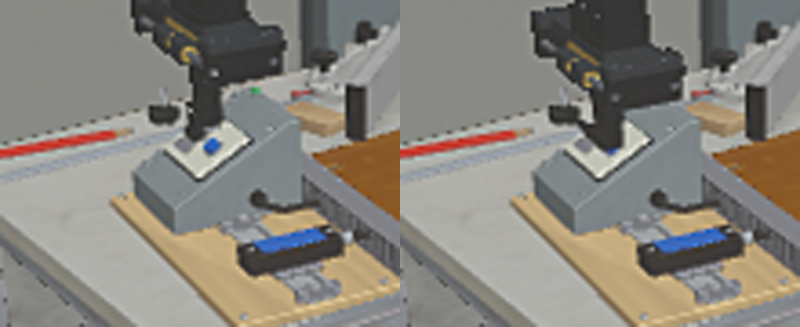

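The left frame shows the finger above the button before the press. The right frame shows the finger down on it at (605,140), with the button hidden. Contact came at z ≈ 0.0885 and the stop at 0.082, which matches the 6 mm travel. Next I retreat to the front, check that the lever has dropped, then push it.

```bash
python3 - <<'E'
from h import *
np.set_printoptions(precision=4,suppress=True)
Y=-7.5;bx=np.array([np.cos(np.radians(Y)),np.sin(np.radians(Y)),0])
ax=np.array([.5172,.1063,0])
P=lambda d,z:list((ax+d*bx)[:2])+[z]
env.move_straight(P(-.09,.15),rate=.2)
s=env.read_state();print(s["position"],s["clock"])
p=env.grab_frame("scene");t=env.grab_frame("top")
for n,f in(("scene",p),("top",t)):
    for th in("lever_tip","trip_lever"):print(n,th,[(np.round(d["xyz"],3).tolist(),round(d["score"],2)) for d in env.search_frame(f,th)[:2]])
A=np.r_[ax[:2],.0795];print("fallen tip",A-.0234*bx+[0,0,.0218],"up",A+[0,0,.032])
c=lambda f,r,q:cv2.resize(f["image"][r:r+60,q:q+60],(390,390),interpolation=cv2.INTER_CUBIC)
cv2.imwrite("pics/c4.png",np.hstack([c(p,150,265),c(t,170,235)]))
E
```

```text
[0.4282 0.1182 0.1498] 9.85
scene lever_tip []
scene trip_lever [([0.512, -0.458, 0.009], 0.72)]
top lever_tip [([0.502, 0.106, 0.096], 0.63)]
top trip_lever [([0.51, 0.107, 0.091], 0.65)]
fallen tip [0.494  0.1094 0.1013] up [0.5172 0.1063 0.1115]
```

View pics/c4.png

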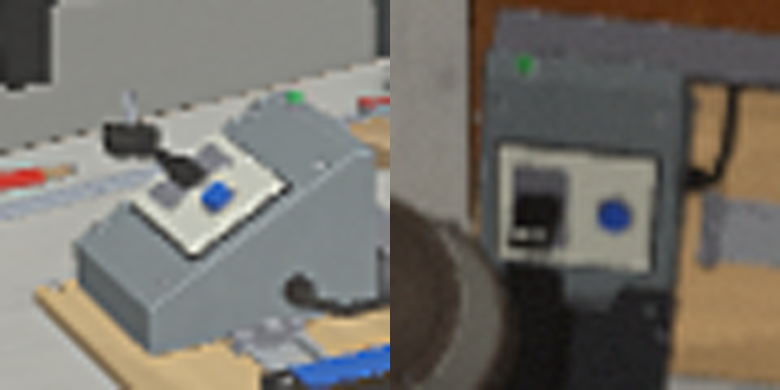

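The lever is down: the scene crop shows it leaning forward at (180,160), and the top crop shows its white band forward at (530,237). Its y of 0.106 to 0.107 matches. Now I push it up.

```bash
python3 - <<'E'
from h import *
np.set_printoptions(precision=4,suppress=True)
Y=-7.5;bx=np.array([np.cos(np.radians(Y)),np.sin(np.radians(Y)),0])
ax=np.array([.5172,.1063,0])
P=lambda d,z:list((ax+d*bx)[:2])+[z]
env.move_straight(P(-.06,.092),rate=.15)
for d,z in((-.045,.092),(-.03,.092),(-.022,.094),(-.018,.096),(-.016,.096),(-.014,.096),(-.012,.096),(-.010,.096),(-.008,.096),(-.006,.096),(-.004,.096)):
    r=env.move_straight(P(d,z),rate=.04,force_limit=14)
    s=env.read_state();print(d,r,(s["position"]-ax)@bx,s["force"],s["clock"])
    if r or np.hypot(*s["force"][:2])>14:break
env.dwell(.3)
env.move_straight(P(-.09,.12),rate=.15)
p=env.grab_frame("scene");t=env.grab_frame("top")
for th in("lever_tip","trip_lever"):print(th,[(np.round(d["xyz"],3).tolist(),round(d["score"],2)) for d in env.search_frame(t,th)[:2]])
c=lambda f,r,q:cv2.resize(f["image"][r:r+60,q:q+60],(390,390),interpolation=cv2.INTER_CUBIC)
cv2.imwrite("pics/c5.png",np.hstack([c(p,150,265),c(t,170,235)]))
E
```

```text
-0.045 False -0.044922049404832305 [ 0.0916 -0.5699 -0.4803] 11.2583
-0.03 False -0.030200084656040755 [-2.3727 -1.23    0.8086] 11.7833
-0.022 False -0.02070820829551534 [-0.8189  0.0683 -0.2236] 12.1417
-0.018 False -0.01756258160634162 [0.1284 0.0004 0.2676] 12.4
-0.016 False -0.015928647793022232 [-0.4499 -0.7851  0.005 ] 12.65
-0.014 False -0.014130365117026242 [-1.6501 -0.5265  0.7911] 12.9
-0.012 False -0.01297861828623823 [-5.0259  1.7956  3.3622] 13.15
-0.01 False -0.01276307742659005 [-9.1769  3.7855  5.9302] 13.4
-0.008 False -0.012554335227918479 [-14.3692   4.3969   7.9318] 13.65
lever_tip []
trip_lever []
```

View pics/c5.png

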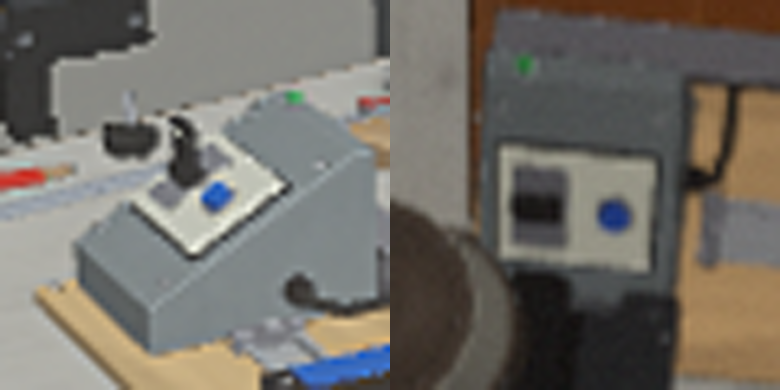

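The lever is upright and stays up with the finger withdrawn: scene crop at (183,150), top crop at (540,207), the same as at the start. Next I refine the bracket and sensor poses while the view is clear.

```bash
python3 - <<'E'
from h import *
np.set_printoptions(precision=4,suppress=True)
s=env.read_state()["position"];env.move_straight([s[0],s[1],.2],rate=.25)
p=env.grab_frame("scene");t=env.grab_frame("top")
out=[]
def rect(c,yaw,l,w,z):
    u=np.array([np.cos(yaw),np.sin(yaw)]);v=np.array([-u[1],u[0]])
    return np.array([[*(np.array(c)+a*u*w/2+b*v*l/2),z] for a,b in((-1,-1),(1,-1),(1,1),(-1,1))])
for n,f,(r,q) in(("scene",p,(205,375)),("top",t,(150,355))):
    for d in env.trace(f,"clamp_bracket")[:2]:
        pts=np.argwhere(d["mask"])[:,::-1];qq=back(f,pts,.0)
        print(n,round(d["score"],2),len(pts),pts.min(0),pts.max(0),qq.mean(0),cv2.minAreaRect(np.float32(qq[:,:2]*1000)))
    k=390/60
    im=cv2.resize(f["image"][r:r+60,q:q+60],(390,390),interpolation=cv2.INTER_CUBIC)
    for z,c in((0,(0,0,255)),(.06,(0,255,0))):
        uv=(proj(f,rect((.611,-.351),np.radians(3),.096,.026,z))-[q,r]+.5)*k
        cv2.polylines(im,[np.int32(uv)],True,c,1)
    out.append(im)
cv2.imwrite("pics/c6.png",np.hstack(out))
# sensor & board
for n,f in(("scene",p),("top",t)):
    hsv=cv2.cvtColor(f["image"],cv2.COLOR_BGR2HSV)
    m=((hsv[...,0]>105)&(hsv[...,0]<130)&(hsv[...,1]>120)).astype(np.uint8)
    cn,l,st,c=cv2.connectedComponentsWithStats(m)
    for i in range(1,cn):
        if st[i,4]>60 and 280<c[i][0]<345 and 170<c[i][1]<235:
            qq=back(f,np.argwhere(l==i)[:,::-1],.0455);print(n,"blue",st[i],qq.mean(0),cv2.minAreaRect(np.float32(qq[:,:2]*1000)))
for d in env.trace(t,"test_board")[:1]:
    qq=back(t,np.argwhere(d["mask"])[:,::-1],.012);print(cv2.minAreaRect(np.float32(qq[:,:2]*1000)))
print(env.read_state()["clock"])
E
```

```text
scene 0.95 430 [393 223] [419 249] [ 0.648  -0.3262  0.    ] ((647.6329345703125, -323.28839111328125), (155.56980895996094, 74.08007049560547), 48.445220947265625)
scene 0.83 1024 [436 248] [483 288] [ 0.6452 -0.5348 -0.    ] ((651.6484985351562, -530.2180786132812), (177.72665405273438, 120.81991577148438), 34.82744598388672)
top 0.78 363 [426 167] [461 183] [ 0.6061 -0.5624  0.    ] ((611.4415283203125, -562.9405517578125), (53.51613998413086, 133.27810668945312), 6.91452169418335)
top 0.54 235 [374 169] [401 179] [ 0.6149 -0.355   0.    ] ((616.6234130859375, -355.638671875), (36.666786193847656, 99.893310546875), 3.237184524536133)
scene blue [310 203  20   7  66] [ 0.5    -0.0806  0.0455] ((499.638427734375, -80.96022033691406), (25.673158645629883, 60.941654205322266), 78.88648986816406)
top blue [309 198   9  19 140] [ 0.4963 -0.0819  0.0455] ((496.5180969238281, -81.82080078125), (26.838197708129883, 63.613040924072266), 81.62430572509766)
((520.4853515625, 4.75714111328125), (307.14794921875, 199.85382080078125), 83.44992065429688)
15.5833
```

View pics/c6.png

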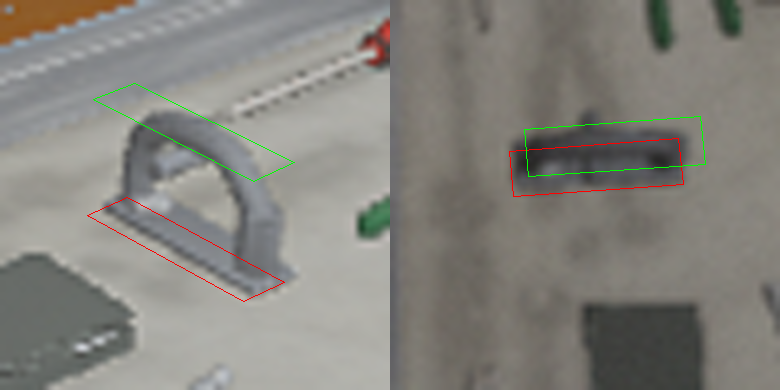

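The overlay shows my bracket guess is 5–8 mm off. In the scene crop, the real foot corners are at (103,207), (262,300) and (297,272). I'll recompute from those corners and then grasp.

```bash
python3 - <<'E'
from h import *
import sys
np.set_printoptions(precision=4,suppress=True)
p=env.grab_frame("scene");t=env.grab_frame("top")
c=np.array([[103,207],[262,300],[297,272]])/6.5+[375,205]-.5
B=back(p,c,.003);print(B)
e=B[0]-B[1];L=np.hypot(*e[:2]);yaw=np.degrees(np.arctan2(e[1],e[0]))-90
print("len",L,"width",np.linalg.norm(B[2]-B[1]),"yaw",yaw)
ctr=(B[0]+B[2])/2;print("scene ctr",ctr)
# top view near edge / ends of foot
k=np.array([[513,163],[690,150],[515,188],[688,178]])-[390,0];print(back(t,k/6.5+[355,150]-.5,.005))
assert abs(L-.096)<.012
x,y=ctr[0]*.5+.616*.5,ctr[1]*.5-.353*.5;print(x,y)
assert abs(x-.616)<.01 and abs(y+.353)<.01
yw=np.clip(yaw,0,6)+90
env.gripper_to(.62)
env.goto([x,y,.16],[-90,0,yw])
s=env.read_state();print(s["joint_positions"],s["clock"])
r=env.move_straight([x,y,.028],rate=.12,force_limit=12)
s=env.read_state();print(r,s["position"],s["force"])
if r: sys.exit()
env.gripper_to(0,40)
s=env.read_state();print("opening",s["opening"]*87,s["force"],s["clock"])
p=env.grab_frame("scene")
cv2.imwrite("pics/c7.png",cv2.resize(p["image"][170:260,360:450],(585,585),interpolation=cv2.INTER_CUBIC))
E
```

```text
[[ 0.603  -0.3059  0.003 ]
 [ 0.6044 -0.4065  0.003 ]
 [ 0.6335 -0.3987  0.003 ]]
len 0.10061375529594363 width 0.03009542431761895 yaw 0.8181038258066593
scene ctr [ 0.6182 -0.3523  0.003 ]
[[ 0.6137 -0.3034  0.005 ]
 [ 0.6191 -0.4033  0.005 ]
 [ 0.5995 -0.304   0.005 ]
 [ 0.6032 -0.4014  0.005 ]]
0.6171077655673335 -0.35263666963202345
[-16.6989  32.7872   9.188   -0.0049 -66.3903  17.5559] 19.05
False [ 0.6178 -0.3529  0.0291] [ 0.9353  0.3608 -0.3881]
opening 25.395805641751817 [-1.3249  0.7225  0.8497] 20.9083
```

View pics/c7.png

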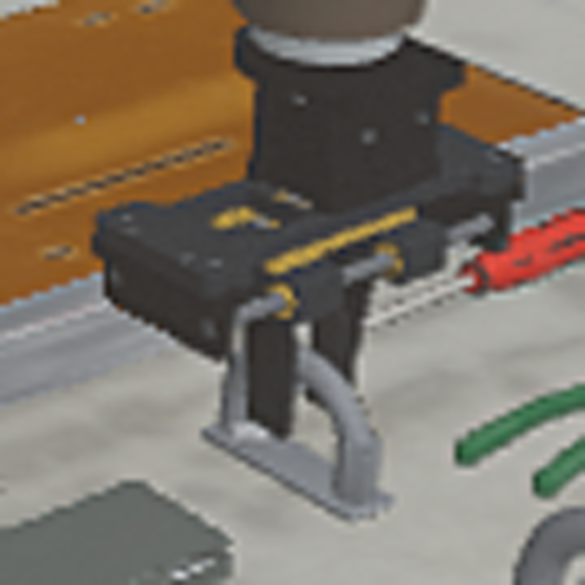

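The grip closed at 25.4 mm, as expected. The foot is visible with corners at (205,433), (352,518) and (390,500), and the fingers are near mid-length. I compute the along-length offset from these corners, then lift over the fence.

```bash
python3 - <<'E'
from h import *
np.set_printoptions(precision=4,suppress=True)
p=env.grab_frame("scene");s=env.read_state();T=s["position"];print(T,s["tool_rot"])
c=np.array([[205,433],[352,518],[390,500]])/6.5+[360,170]-.5
B=back(p,c,.002);print(B,"ctr",(B[0]+B[2])/2)
env.move_straight([T[0],T[1],.18],rate=.15)
Y=-7.0+180
tgt=np.array([.4975,-.0815])
env.goto([*tgt,.18],[-90,0,Y])
s=env.read_state();print(s["position"],s["tool_rot"],s["joint_positions"],s["opening"]*87,s["clock"])
env.move_straight([*tgt,.115],rate=.1)
s=env.read_state();print(s["position"],s["tool_rot"],s["force"],s["clock"])
p=env.grab_frame("scene");t=env.grab_frame("top")
a=cv2.resize(p["image"][130:240,260:380],(600,550),interpolation=cv2.INTER_CUBIC)
cv2.imwrite("pics/c8.png",a)
E
```

```text
[ 0.617  -0.3526  0.0281] [-89.9814  -0.0037  90.8168]
[[ 0.6068 -0.3048  0.002 ]
 [ 0.6086 -0.3978  0.002 ]
 [ 0.6328 -0.3967  0.002 ]] ctr [ 0.6198 -0.3507  0.002 ]
[ 0.4982 -0.0818  0.1801] [-89.9852   0.0331 172.9428] [  9.1444  12.5001 -19.841    0.0277 -57.6313  73.7835] 26.078284850309206 23.3167
[ 0.4982 -0.0817  0.1154] [-89.9996   0.0636 172.993 ] [-0.0465 -0.1703 -1.2952] 24.1167
```

View pics/c8.png

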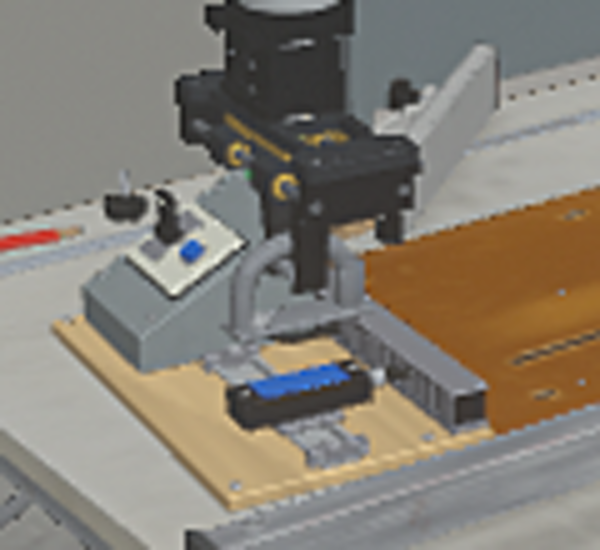

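The bracket is level in the gripper above the sensor, with its foot around (300,320) and the blue face at (297,380). The breaker lever is still upright at (165,215). Descending to hover height, then a close look.

```bash
python3 - <<'E'
from h import *
np.set_printoptions(precision=4,suppress=True)
tgt=np.array([.4975,-.0815])
r=env.move_straight([*tgt,.0825],rate=.06,force_limit=6)
env.dwell(.3)
q=np.array([env.read_state()["position"] for _ in range(5)]);s=env.read_state();print(r,q.mean(0),s["tool_rot"],s["force"],s["clock"])
p=env.grab_frame("scene")
Y=np.radians(-7);u=np.array([np.cos(Y),np.sin(Y),0]);v=np.array([-u[1],u[0],0])
c0=np.r_[tgt,0]
R0,Q0,k=175,290,10
im=cv2.resize(p["image"][R0:R0+55,Q0:Q0+70],None,fx=k,fy=k,interpolation=cv2.INTER_CUBIC)
im2=im.copy()
def rc(l,w,z,col,f):
    X=np.array([c0+a*u*l/2+b*v*w/2+[0,0,z] for a,b in((-1,-1),(1,-1),(1,1),(-1,1))])
    uv=(proj(p,X)-[Q0,R0]+.5)*k;cv2.polylines(im2,[np.int32(uv)],True,col,1);print(np.round(uv).tolist())
rc(.062,.026,.0455,(255,255,0),1); rc(.096,.026,.0545,(0,0,255),1); rc(.092,.030,.0455,(0,255,0),1)
cv2.imwrite("pics/c9.png",np.vstack([cv2.resize(im,(560,440)),cv2.resize(im2,(560,440))])[:, :][:880]) 
cv2.imwrite("pics/c9.png",im); cv2.imwrite("pics/c9o.png",im2)
E
```

```text
False [ 0.4977 -0.0815  0.0828] [-90.0106   0.0408 173.0008] [-0.4917 -0.2936 -1.5574] 25.2083
[[225.0, 352.0], [399.0, 310.0], [361.0, 280.0], [189.0, 321.0]]
[[175.0, 338.0], [445.0, 274.0], [407.0, 244.0], [140.0, 307.0]]
[[185.0, 365.0], [443.0, 303.0], [399.0, 268.0], [144.0, 328.0]]
```

View pics/c9o.png

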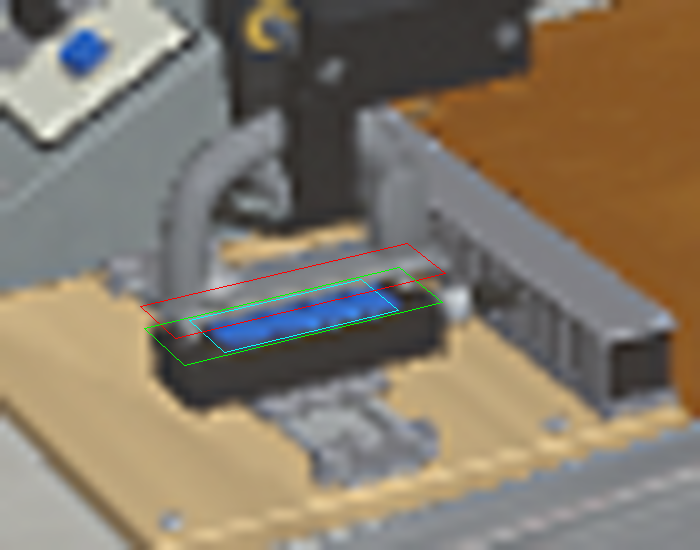

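The projected sensor outline fits the real one to about 1 px. The foot sits about where the red prediction puts it. I'll check the lengthwise centring numerically with brightness profiles along the foot and the sensor side.

```bash
python3 - <<'E'
from h import *
p=env.grab_frame("scene");g=cv2.cvtColor(p["image"],cv2.COLOR_BGR2GRAY).astype(np.float32);bl=p["image"].astype(int)
Y=np.radians(-7);u=np.array([np.cos(Y),np.sin(Y),0]);v=np.array([-u[1],u[0],0]);c0=np.array([.4975,-.0815,0])
U=np.arange(-.064,.0641,.004)
print("u   ",(U*1000).astype(int).tolist())
for n,vv,z in(("foot side",-.013,.0565),("foot top",-.009,.0595),("foot top2",-.009,.0615),("sensor side",-.015,.040),("sensor side",-.015,.034)):
    uv=proj(p,[c0+a*u+vv*v+[0,0,z] for a in U]).astype(np.float32)
    print(n,cv2.remap(g,uv[:,:1],uv[:,1:],cv2.INTER_LINEAR).ravel().astype(int).tolist())
bm=(bl[...,0]-bl[...,2]).astype(np.float32)
for vv in(-.010,-.006):
    uv=proj(p,[c0+a*u+vv*v+[0,0,.0455] for a in U]).astype(np.float32)
    print("blue",cv2.remap(bm,uv[:,:1],uv[:,1:],cv2.INTER_LINEAR).ravel().astype(int).tolist())
# vertical profile of near side at several u
Z=np.arange(.040,.070,.0015);print("z",(Z*1e4).astype(int).tolist())
for a in(-.02,0,.015,.025):
    uv=proj(p,[c0+a*u-.013*v+[0,0,z] for z in Z]).astype(np.float32)
    print(a,cv2.remap(g,uv[:,:1],uv[:,1:],cv2.INTER_LINEAR).ravel().astype(int).tolist(),cv2.remap(bm,uv[:,:1],uv[:,1:],cv2.INTER_LINEAR).ravel().astype(int).tolist())
t=env.grab_frame("top");cv2.imwrite("pics/topn.png",t["image"])
im=p["image"][180:225,295:355]
cv2.imwrite("pics/c10.png",cv2.resize(im,(780,585),interpolation=cv2.INTER_LANCZOS4))
E
```

```text
u    [-64, -60, -55, -51, -47, -43, -39, -35, -31, -27, -23, -19, -15, -11, -7, -3, 0, 4, 8, 12, 16, 20, 24, 28, 32, 36, 40, 44, 48, 52, 56, 60, 64]
foot side [176, 177, 97, 49, 62, 121, 122, 99, 105, 114, 111, 101, 105, 114, 104, 95, 110, 111, 100, 95, 113, 116, 84, 89, 128, 115, 107, 94, 119, 93, 91, 99, 93]
foot top [174, 176, 167, 113, 100, 125, 143, 136, 123, 120, 144, 141, 133, 140, 144, 140, 132, 140, 143, 137, 136, 143, 145, 138, 141, 152, 140, 134, 127, 106, 88, 95, 116]
foot top2 [173, 177, 175, 133, 111, 123, 130, 110, 125, 137, 135, 132, 130, 134, 135, 132, 131, 135, 135, 133, 133, 136, 136, 130, 129, 130, 127, 127, 113, 97, 86, 103, 126]
sensor side [170, 174, 169, 72, 50, 58, 61, 61, 60, 59, 60, 59, 59, 58, 58, 59, 58, 59, 58, 57, 58, 58, 58, 58, 58, 59, 56, 61, 113, 154, 123, 69, 63]
sensor side [165, 164, 172, 170, 93, 53, 55, 55, 58, 57, 58, 58, 58, 58, 58, 58, 57, 57, 57, 57, 56, 55, 56, 56, 55, 53, 53, 66, 125, 160, 160, 146, 99]
blue [-68, -70, -57, -14, -2, -4, -6, -6, 0, 47, 75, 81, 83, 63, 72, 80, 103, 112, 86, 80, 115, 73, 102, 85, 77, -3, -5, 0, 6, 6, 6, -3, 
[... 308 characters left out ...]
1, 98, 94, 101, 123, 146, 140, 134, 131, 129, 127, 125, 123] [-10, -14, 0, 22, 51, 97, 139, 139, 139, 122, 98, 68, 34, -1, 1, 4, 6, 7, 9, 11, 13]
0 [58, 58, 58, 64, 88, 111, 110, 105, 99, 94, 92, 110, 129, 134, 136, 135, 133, 130, 128, 126, 123] [-9, -14, -21, -9, 67, 139, 145, 140, 135, 131, 120, 64, 9, 2, 2, 3, 4, 6, 7, 8, 11]
0.015 [58, 57, 57, 65, 91, 119, 114, 106, 100, 97, 97, 110, 124, 130, 135, 136, 133, 130, 128, 126, 124] [-9, -14, -20, -3, 67, 144, 144, 139, 137, 139, 131, 70, 9, 1, 2, 3, 5, 7, 8, 9, 11]
0.025 [57, 55, 61, 67, 78, 91, 103, 97, 91, 82, 70, 76, 112, 146, 141, 137, 129, 118, 110, 104, 99] [-10, -14, -3, 9, 44, 96, 141, 130, 117, 84, 42, 16, 8, 2, 4, 7, 7, 7, 6, 5, 5]
```

View pics/c10.png

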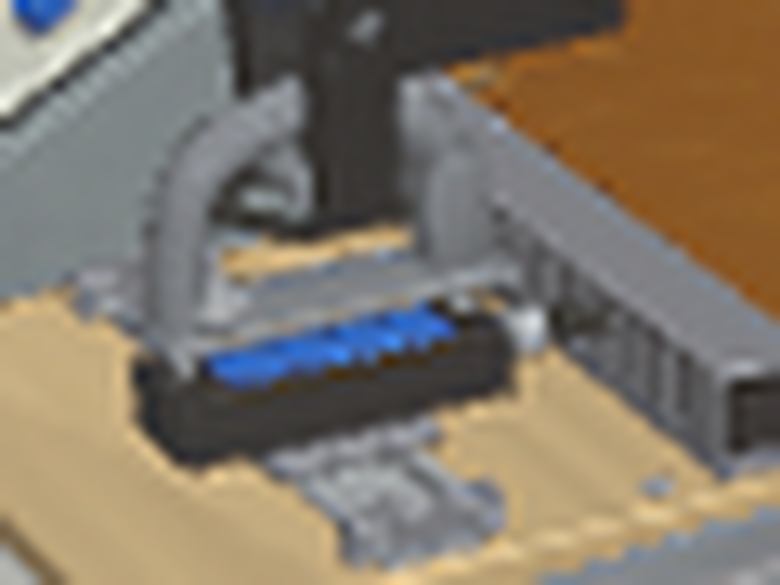

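Blue spans −28 to +33.5 mm around my target in the scene camera. That camera also showed a +2.8 mm x bias on the gripped bracket, so the sensor is centred within about 1 mm. The foot shows a similar shift, so it is centred on the sensor too. The crop shows the foot from (187,370) to (520,270) above the blue face, level, with visible air. The gap reads 9 to 10 mm, so I lower 1.2 mm, recheck, and hand in.

```bash
python3 - <<'E'
from h import *
np.set_printoptions(precision=4,suppress=True)
r=env.move_straight([.4974,-.0816,.0813],rate=.02,force_limit=6)
env.dwell(1)
q=np.array([env.read_state()["position"] for _ in range(5)]);s=env.read_state();print(r,q.mean(0),s["tool_rot"],s["force"],s["opening"]*87,s["clock"])
p=env.grab_frame("scene");bm=(p["image"][...,0].astype(int)-p["image"][...,2]).astype(np.float32)
Y=np.radians(-7);u=np.array([np.cos(Y),np.sin(Y),0]);v=np.array([-u[1],u[0],0]);c0=np.array([.4975,-.0815,0])
Z=np.arange(.040,.070,.0005)
for a in(-.02,-.01,0,.01,.02):
    uv=proj(p,[c0+a*u-.013*v+[0,0,z] for z in Z]).astype(np.float32)
    b=cv2.remap(bm,uv[:,:1],uv[:,1:],cv2.INTER_LINEAR).ravel();k=Z[b>65];print(a,k.min(),k.max())
# lever: dark pixels vs. reference upright picture c5 region
c=cv2.resize(p["image"][150:210,265:325],(390,390),interpolation=cv2.INTER_CUBIC);ref=cv2.imread("pics/c5.png")[:,:390]
print("lever diff vs upright",cv2.absdiff(c,ref)[100:200,140:210].mean(),"vs fallen",cv2.absdiff(c,cv2.imread("pics/c4.png")[:,:390])[100:200,140:210].mean())
env.close_job()
E
```

```text
False [ 0.4974 -0.0816  0.0813] [-89.9992   0.0012 173.0018] [ 0.3692  0.382  -1.9338] 25.880455471334923 26.6083
-0.02 0.04650000000000001 0.054500000000000014
-0.01 0.04700000000000001 0.055000000000000014
0 0.046000000000000006 0.055000000000000014
0.01 0.04700000000000001 0.054500000000000014
0.02 0.04650000000000001 0.054500000000000014
lever diff vs upright 3.027 vs fallen 26.568380952380952
the job is handed in; nothing more can be done
```

I finished the job and handed it in at 26.6 s; it reports no verdict. The bracket is held level over the blue face of the sensor with about 8 mm of air.

- **Button and lever:** I pressed the blue button to its stop and the lever dropped, as the pictures showed. I pushed it back to its stop and it stayed up by itself. The last picture still matches the upright one.
- **Bracket:** I gripped the smaller bracket, which read 25–26 mm across as expected. I carried it over the fence with the foot planned about 150 mm above the bench. I did not take a picture at the crossing.
- **Air gap:** The last check gave about 7.8 mm from the arm's position and 8 to 9 mm from the camera, even along the length.
- **Contact:** The only force at the end was about 1.9 N downward, roughly the bracket's own weight, so nothing was touching the sensor.
- **Alignment:** The tool is level to within 0.01° and yawed to the board's measured −7°.

**Disagreements:** The two cameras placed the sensor 3 to 4 mm apart in x. The scene camera read the gripped bracket 2.8 mm too far in x, so I corrected for that. Centring should be good to about 1 to 2 mm. Rough yaw readings of the small blue patch ran from −6° to −11°. I used about −7° because the board's outline gave that.

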